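# Roll the large reel up its gutter to the stop

### The job

With the fingertips, push the larger of the two empty reels up its sloped gutter on the reel rack, over the low crest near the top, until it rests against the end stop and stays there by itself; then take the hand away. Only push it so that it travels along the gutter: do not pick it up or lift it, and leave the smaller reel and everything else on the bench where they are.

Things in the scene. Friction and masses are not known exactly. Their poses are not given: they have to be found in the camera images.
- rack: Fixed rack on a 330 x 170 mm plywood base (8 mm thick), carrying two parallel aluminium gutters with centre lines at its y = +40 and -40 mm, each 50 mm wide inside, side walls 18 mm above the climbing floor (level at 74 mm height beyond x = 57 mm). Origin on the table under its middle; x horizontal, pointing UPHILL along the gutters; y to the left of that; z up.
- rack_lip (a point): Middle of the rack's bottom end, between the gutters, at rack x = -125 mm: top of the low lip that closes each gutter's bottom, 10 mm above the floor there. From the lip the floor climbs at 8 degrees to the crest; floor height above the table: 27 mm at the lip, 45 mm at rack x = 0.
- rack_crest (a point): Between the gutters at the crest (rack x = 64 mm, floor 54 mm above the table), the highest line of both floors. Beyond it the floor falls at 10 degrees to the stop, so a reel past the crest rolls on to the stop and stays; short of it, it rolls back down.
- rack_stop (a point): Between the gutters, in the face of the upright steel stop plates that close the top end (rack x = 130.5 mm), at their upper edge, 98 mm above the table. The large reel home against its stop has its axle at rack x = 95.5 mm, 84 mm above the table.
- gutter: The climbing part of both gutters, fixed to the rack. Origin on the climbing floor's upper surface, 45 mm above the table over the rack's origin, between the gutters; x points up along the slope (8 degrees above level), y as the rack's, z square to the floor.
- large_reel: The larger empty reel, black flanges 70 mm in diameter, 44 mm wide over all, grey core 58 mm in diameter between the flanges (36 mm apart), about 120 g. It stands on its rims in one of the two gutters, leaning on the lip at the bottom. Origin at the middle of the axle, 35 mm above the floor; y along the axle (across the gutter), x and z turn as it rolls.
- small_reel: The smaller empty reel, same make: flanges 50 mm in diameter, 44 mm wide, core 40 mm, about 60 g, at the bottom of the other gutter. Origin at the middle of the axle, y along the axle. To be left alone.
- flux_jar: small round flux jar, 42 mm wide, 55 mm tall; origin under its centre. Bystander.
- solder_tin: flat round metal tin, 52 mm wide, 22 mm tall; origin under its centre. Bystander.
- screwdriver: screwdriver lying flat, 160 mm long; origin near its middle, x along it. Bystander.
- tip_holder: brass turned stand, 44 mm wide foot, 56 mm tall; origin under its centre. Bystander.
- pot: black plastic pot, 68 mm wide, 85 mm tall; origin under its centre. Bystander.
- brush: bench brush lying flat, 220 mm long; origin near its middle, x along it. Bystander.
Not all that is in view belongs to the job. What is shaped like the large_reel but red or yellow is not meant.

How it is judged:
By the outcome, as a careful person would: the job done as asked, in the order asked, and still so for the second after the job is handed in, with the robot touching nothing.
It also fails if it takes over 42 s, if anything falls off the work surface, if the arm or the gripper's body presses on something with over 40 N, if the wrist force passes 120 N, or if a joint passes its speed limit or range.

### The arm

A 7-joint arm with a two-finger parallel gripper is mounted at the origin on the work surface. World frame = base frame: x ahead of the robot, y to its left, z up, the work surface at z = 0. Lengths are in m, angles in rad, forces in N, time in s.
With the tool pointing down it reaches from about 0.425 to 0.875 m from the base axis. Payload 4.7 kg.
Tool frame: the origin (TCP) lies at the very end of the fingers, on their centre line; the grasp point (between the pads) lies 19 mm behind it; z points along the fingers, y is the line along which they close (so a half turn about z gives the same grasp; the last joint's range is limited). The gripper opens to 87 mm and grips with 3 to 60 N. Pads are 19 mm wide; open, the fingers measure 117 mm over their backs; the gripper's body (75 mm by 190 mm) begins 51 mm behind the grasp point.
Start: joints at [1.299, 0.321, -0.07, 1.45, 0.023, 1.371, -0.057], TCP at [0.183, -0.624, 0.2] pointing down, gripper open.
Joint ranges: [-2.86, 2.86], [-0.3, 2.09], [-1.38, 1.24], [0.06, 2.45], [-1.56, 4.7], [0.09, 2.05], [-2.69, 2.69]. Speed limits (rad/s): [2.57, 2.57, 3.14, 3.14, 3.14, 3.14, 3.14].

### API

Orientations are given as a rotation vector (axis times angle).
In Python, from bench import ctrl, imaging, ticket gives the robot as it stands.
- The arm moves only by the tool jog_arm, never from a script. Its argument "rows" is text: rows parted by semicolons, each of 7 numbers parted by spaces: the shift along the tool's x, y, z in cm, then the turn, a rotation vector about the tool's x, y, z in rad, then the closure, from -1 (fully open) to 1 (shut), so that 0 is half open. A call has 1 to 5 rows; each row shifts and turns the commanded pose from where the row before left it, along the tool's axes as they then stand; what a row does not reach is not made up. A row lasts 1/8 s, in which the tool goes at most 62.5 mm and 10.7 degrees, less where a joint would pass 70% of its speed; a pose out of reach is approached as far as the arm can. A call with a gripper value outside its range is refused whole. The fingers move at their own pace and stop on an object; "force" is the grip in N (left out, the last holds). Time passes only in rows, so rows that do not move let the fingers close. It gives the time, the measured TCP pose, the force, the opening and the grip force at its end, in the units of the state.
- ctrl.get_state(): the state, without advancing time (a new reading comes with each control period).
- imaging.get_image(name): name is "side" or "top" or "wrist"; returns a dict with "img" (384x512x3 uint8, blue, green, red), "vertical_fov" (degrees; the focal length in pixels is half the picture's height over the tangent of half this angle, whatever the lens; pixels are square), "cx", "cy" (the principal point, pixels), "origin" and "orientation" of the camera in the world. Camera axes: x right, y down, z forward; pixel columns grow to the right and rows downward; lengths in m; the calibration is good to about 2 mm. The wrist camera is an equidistant fisheye: a pixel r from the principal point sees the ray r / f radians off the axis. A picture is of the moment at which its call begins. There is no depth.
- ticket.close_job(): hands the job in; it is judged then, once.
The state is a dict: "time": time; "joint_positions": joint angles; "qd": joint speeds; "joint_torque": joint torques, N m; "position": TCP position; "tool_rot": TCP orientation; "ft_force": force on the tool from outside, world axes, zero at the start; "torque": the same for the moment, N m; "grip_width": opening from 0.0 (shut) to 1.0 (fully open); "grip_force": force on a finger pad.
Only numpy, scipy, OpenCV 4.12 (cv2) and the standard library are available. Lean on these libraries where they do the work, as an engineer would, in place of code of your own. Each camera call takes 0.05 s, during which the arm holds its last target. There are 200 camera calls.

## Working session

There is one attempt and no reset: what is moved stays moved. The work goes in short steps, Python scripts to look and compute and a tool call to move; the robot and the scene stay as the last step left them, time stands still between calls to the robot, and variables do not carry over. Pictures are saved under pics/ and viewed, at most 10 in all, crops included, and the job is handed in when it is done.

Besides the shell and the picture viewer there is one more tool, called after "Call:" by a JSON object that holds its "op" and its "data". jog_arm: Moves the arm, as the interface text tells. Its arguments: {"type":"object","properties":{"rows":{"type":"string"},"force":{"type":"number"}},"required":["rows"]}

```bash
mkdir -p pics
cat > h.py <<'E'
import numpy as np, cv2
from scipy.spatial.transform import Rotation as R
from bench import ctrl, imaging, ticket
def rot(o):
    o=np.array(o,float)
    return o if o.shape==(3,3) else (R.from_rotvec(o).as_matrix() if o.size==3 else R.from_quat(o).as_matrix())
def ray(c,u,v,wrist=False):
    f=c["img"].shape[0]/2/np.tan(np.radians(c["vertical_fov"])/2)
    d=np.array([u-c["cx"],v-c["cy"]])
    if wrist:
        r=np.hypot(*d); t=r/f; k=np.sin(t)/max(r,1e-9); d=np.array([d[0]*k,d[1]*k,np.cos(t)])
    else: d=np.array([d[0]/f,d[1]/f,1])
    return np.array(c["origin"],float), rot(c["orientation"])@d
def onz(c,u,v,z,wrist=False):
    o,d=ray(c,u,v,wrist); return o+d*(z-o[2])/d[2]
def two(c1,p1,c2,p2):
    A=np.zeros((3,3));b=np.zeros(3)
    for c,p in((c1,p1),(c2,p2)):
        o,d=ray(c,*p);d/=np.linalg.norm(d);M=np.eye(3)-np.outer(d,d);A+=M;b+=M@o
    return np.linalg.solve(A,b)
E
python3 - <<'E'
from h import *
import pickle
for n in("top","side"):
    c=imaging.get_image(n);pickle.dump(c,open(n+".pkl","wb"));cv2.imwrite(f"pics/{n}0.png",cv2.resize(c["img"],(800,600)))
    print(n,c["vertical_fov"],c["cx"],c["cy"],c["origin"],c["orientation"])
s=ctrl.get_state();print({k:np.round(v,3) for k,v in s.items()})
E
```

```text
top 46.48710664765093 262.98561034088675 192.59244005027935 [0.4537099  0.08110204 1.35196836] [-2.1503497   2.18402054 -0.11042425]
side 45.68552212817051 258.859280376534 187.5334160300744 [ 0.33726878 -0.98959322  0.94136342] [-2.21284888  0.27601778 -0.14315041]
{'time': np.float64(0.1), 'joint_positions': array([ 1.299,  0.322, -0.07 ,  1.452,  0.023,  1.371, -0.057]), 'qd': array([-0.001, -0.002,  0.001, -0.004, -0.001, -0.001,  0.001]), 'joint_torque': array([-1.0000e-03, -4.9257e+01, -4.0600e-01, -3.1340e+01, -6.4000e-02,
        4.0000e-02,  0.0000e+00]), 'position': array([ 0.183, -0.623,  0.199]), 'tool_rot': array([-3.108e+00, -4.470e-01,  1.000e-03]), 'ft_force': array([ 0.234, -0.331,  0.803]), 'torque': array([0.009, 0.056, 0.007]), 'grip_force': np.float64(0.0), 'grip_width': np.float64(1.001)}
```

View pics/top0.png

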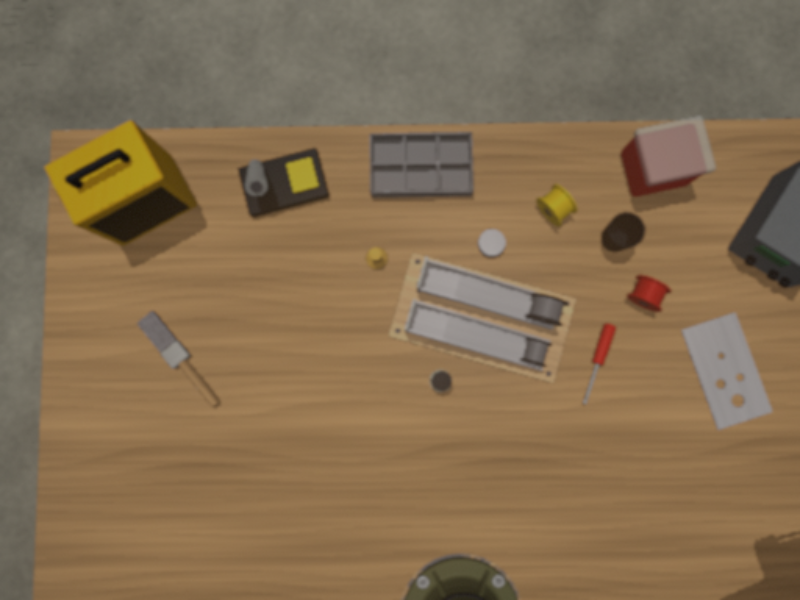

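View pics/side0.png

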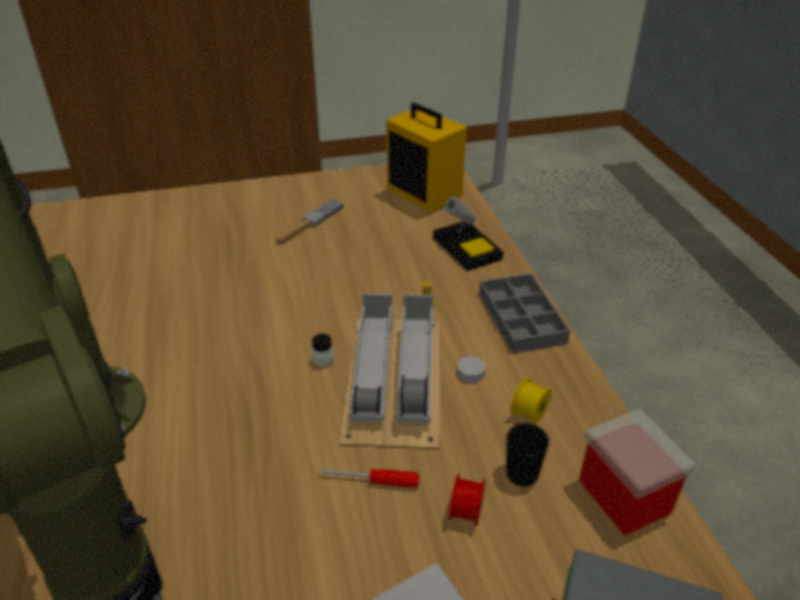

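The top view (800x600) shows the rack base with corners near (413,256), (574,299), (553,380) and (390,337). Its bottom end is at the right. The large reel is at (546,308) in the farther gutter and the small one at (537,350); the bystanders are clear of the gutter. The side view shows the reels near (414,396) and (367,400).

```bash
cat > m.py <<'E'
from h import *
import pickle
c=pickle.load(open("top.pkl","rb"));im=c["img"]
cr=im[150:255,235:385]
hsv=cv2.cvtColor(im,cv2.COLOR_BGR2HSV)
s=800/512
x0,y0=235,150
# table-vs-rack: rack pixels are brighter than local table or grey
v=hsv[...,2].astype(int);sat=hsv[...,1].astype(int)
m=(((v>175)|(sat<70)).astype(np.uint8)*255)
w=np.zeros_like(m);cv2.fillPoly(w,[np.array([[262,160],[372,188],[358,248],[244,220]])],255);m&=w
m=cv2.morphologyEx(m,cv2.MORPH_OPEN,np.ones((3,3)))
cs,_=cv2.findContours(cv2.morphologyEx(m,cv2.MORPH_CLOSE,np.ones((9,9))),cv2.RETR_EXTERNAL,cv2.CHAIN_APPROX_NONE)
k=max(cs,key=cv2.contourArea);r=cv2.minAreaRect(k);bx=cv2.boxPoints(r)
P=np.array([onz(c,*p,0.008)[:2] for p in bx]);print("box px",bx.round(1).tolist());print(P.round(3),[round(np.linalg.norm(P[i]-P[i-1]),3) for i in range(4)])
hand=np.array([[413,256],[574,299],[553,380],[390,337]])/s
H=np.array([onz(c,*p,0.008)[:2] for p in hand]);print(H.round(3),[round(np.linalg.norm(H[i]-H[i-1]),3) for i in range(4)])
up=(H[0]+H[3]-H[1]-H[2])/2;up/=np.linalg.norm(up);print("hand: centre",H.mean(0),"up",up)
print("reel top~",onz(c,546/s,308/s,.097), "two-view",two(c,(546/s,308/s),pickle.load(open("side.pkl","rb")),(414/s,396/s)))
o=cv2.resize(cr,None,fx=5,fy=5,interpolation=cv2.INTER_CUBIC)
cv2.polylines(o,[((bx-[x0,y0]+.5)*5).astype(int)],True,(0,0,255),1);cv2.polylines(o,[((hand-[x0,y0]+.5)*5).astype(int)],True,(255,0,0),1)
cv2.imwrite("pics/crop1.png",o)
E
python3 m.py
```

```text
box px [[257.5, 211.5], [271.29998779296875, 164.10000610351562], [361.29998779296875, 190.1999969482422], [347.5, 237.6999969482422]]
[[ 0.537  0.1  ]
 [ 0.68   0.056]
 [ 0.596 -0.215]
 [ 0.454 -0.168]] [np.float64(0.28), np.float64(0.15), np.float64(0.283), np.float64(0.149)]
[[ 0.681  0.077]
 [ 0.592 -0.233]
 [ 0.437 -0.187]
 [ 0.524  0.124]] [np.float64(0.164), np.float64(0.323), np.float64(0.162), np.float64(0.322)]
hand: centre [ 0.5589436  -0.05459567] up [0.27304119 0.96200234]
reel top~ [ 0.56769015 -0.16093901  0.097     ] two-view [ 0.57007101 -0.16725937  0.06364038]
```

View pics/crop1.png

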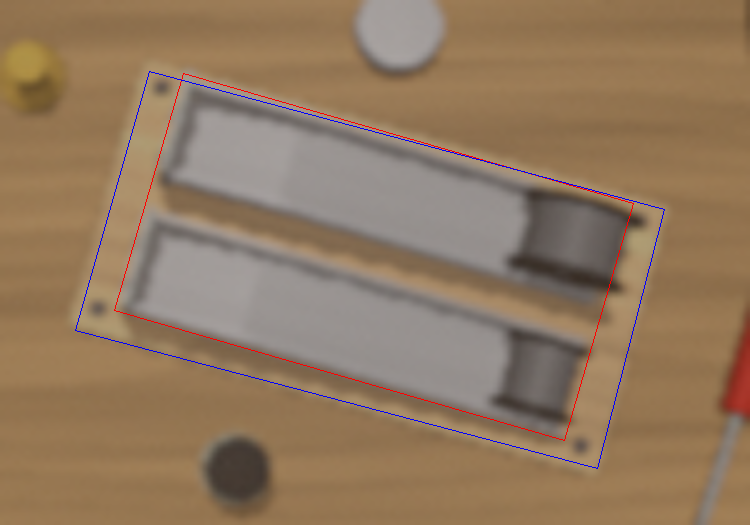

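The crop shows that the hand-picked base outline (blue) fits the plywood. The large reel is centred near (575,238) in the crop. The rack pose from this outline predicts the reel at (0.569,-0.165), and the two-view estimate is (0.570,-0.167,0.064), so they agree. I'll move above the downhill side with the fingers shut.

Call:
{"op": "jog_arm", "data": {"rows": "4.6 -2.7 0 0 0 0 1; 4.6 -2.7 0 0 0 0 1; 4.6 -2.7 0 0 0 0 1; 4.6 -2.7 0 0 0 0 1; 4.6 -2.7 0 0 0 0 1", "force": 20}}

```text
time: 0.72
position: [0.3666, -0.4277, 0.1997]
tool_rot: [-3.109, -0.447, 0.001]
ft_force: [0.3, -0.8, 0.3]
grip_width: 0.519
grip_force: 0.0
```

Call:
{"op": "jog_arm", "data": {"rows": "4.6 -2.7 0 0 0 0 1; 4.6 -2.7 0 0 0 0 1; 4.6 -2.7 0 0 0 0 1; 4.6 -2.7 0 0 0 0 1; 4.6 -2.7 0 0 0 0 1"}}

```text
time: 1.35
position: [0.5491, -0.2336, 0.1997]
tool_rot: [3.11, 0.447, -0.001]
ft_force: [1.3, -0.4, 0.1]
grip_width: 0.021
grip_force: 0.0
```

Call:
{"op": "jog_arm", "data": {"rows": "0 0 0 0 0 0.14 1; 0 0 0 0 0 0.14 1; 0 0 0 0 0 0.14 1; 0 0 0 0 0 0.14 1; 0 0 0 0 0 0 1"}}

```text
time: 1.98
position: [0.5481, -0.2348, 0.1996]
tool_rot: [-3.112, 0.427, 0.001]
ft_force: [-0.0, -0.0, -0.1]
grip_width: 0.006
grip_force: 0.0
```

Run:
```python
from h import *
c=imaging.get_image("wrist");im=c["img"].copy()
f=384/2/np.tan(np.radians(c["vertical_fov"])/2);Rc=rot(c["orientation"])
def proj(p):
    d=Rc.T@(np.array(p)-c["origin"]);t=np.arctan2(np.hypot(*d[:2]),d[2]);return np.array([c["cx"],c["cy"]])+f*t*d[:2]/np.hypot(*d[:2])
O=np.array([.559,-.0546]);u=np.array([.273,.962]);l=np.array([-.962,.273])
W=lambda x,y,z:np.r_[O+u*x+l*y,z]
for q in [W(-.103,-.04,.1),W(-.125,-.065,.045),W(-.125,-.015,.045),W(.057,-.065,.074),W(.057,-.015,.074),W(.1305,0,.098),W(-.165,-.085,.008),W(-.165,.085,.008)]:
    p=proj(q);print(p.round());cv2.circle(im,tuple(int(v) for v in p),2,(0,255,0),-1)
cv2.imwrite("pics/w1.png",cv2.resize(im,(800,600)))
```

```text
[184. 187.]
[212. 154.]
[214. 195.]
[ 66. 162.]
[ 72. 201.]
[ 23. 217.]
[248. 134.]
[248. 256.]
```

View pics/w1.png

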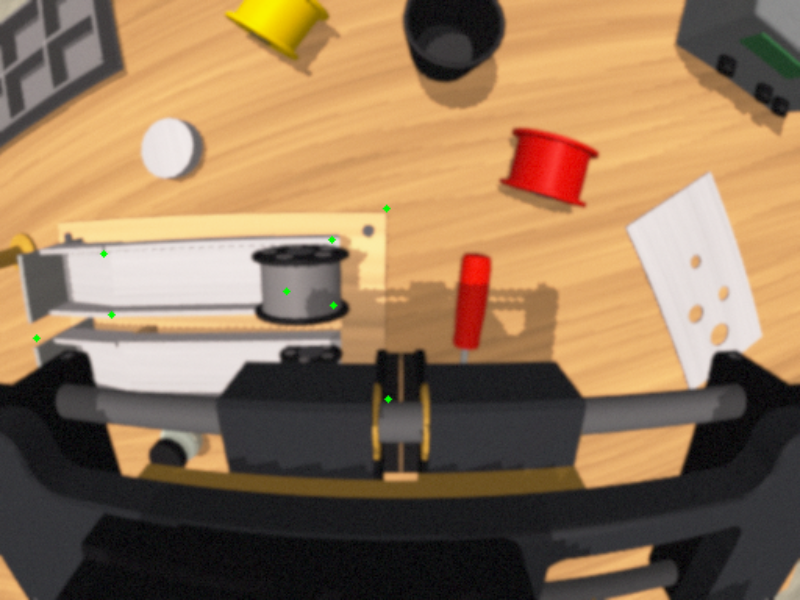

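The wrist view (800x600) shows the large reel's core centred near (301,284), with the shut fingers to its right at about x=400. That puts the reel and gutter about 4-5 mm farther to the tool's +x than my model. I'll shift and descend behind the reel.

Call:
{"op": "jog_arm", "data": {"rows": "0.2 0 4.5 0 0 0 1; 0.2 0 4.5 0 0 0 1; 0 0 3.5 0 0 0 1; 0 0 2 0 0 0 1; 0 0 0 0 0 0 1"}}

```text
time: 2.65
position: [0.5513, -0.2356, 0.0538]
tool_rot: [-3.111, 0.428, 0.004]
ft_force: [0.3, 0.2, 0.6]
grip_width: 0.006
grip_force: 0.0
```

Run:
```python
from h import *
c=imaging.get_image("wrist");cv2.imwrite("pics/w2.png",cv2.resize(c["img"],(800,600)))
c=imaging.get_image("side");cv2.imwrite("pics/s2.png",cv2.resize(c["img"][170:320,180:330],(600,600)))
```

```text
(no output)
```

View pics/w2.png

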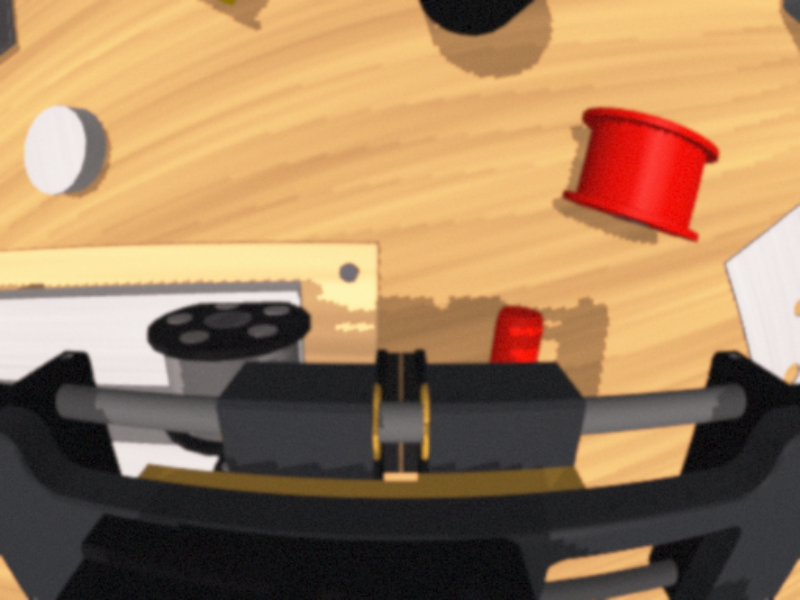

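The wrist view shows the reel's right flange centred near (230,330) and its left flange near y=450. The fingers (x≈400) are in line with its middle and just downhill of it. I'll push gently.

Call:
{"op": "jog_arm", "data": {"rows": "0 -1.2 0 0 0 0 1; 0 -1 0 0 0 0 1; 0 -0.6 0 0 0 0 1; 0 -0.6 -0.1 0 0 0 1; 0 -0.6 -0.1 0 0 0 1"}}

```text
time: 3.38
position: [0.5633, -0.198, 0.0575]
tool_rot: [3.111, -0.429, 0.001]
ft_force: [-2.2, -2.6, 5.1]
grip_width: 0.006
grip_force: 2.8
```

Call:
{"op": "jog_arm", "data": {"rows": "0 -0.7 -0.1 0 0 0 1; 0 -0.7 -0.1 0 0 0 1; 0 -0.7 -0.1 0 0 0 1; 0 -0.7 -0.1 0 0 0 1; 0 -0.7 -0.1 0 0 0 1"}}

```text
time: 4.0
position: [0.5733, -0.1725, 0.0689]
tool_rot: [3.099, -0.436, 0.007]
ft_force: [-12.8, -9.9, 35.1]
grip_width: 0.005
grip_force: 18.2
```

Run:
```python
from h import *
c=imaging.get_image("side");a=c["img"][170:310,170:350]
c=imaging.get_image("top");b=c["img"][130:270,220:400]
cv2.imwrite("pics/p3.png",cv2.resize(np.hstack([a,b]),(800,311),interpolation=cv2.INTER_CUBIC))
```

```text
(no output)
```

View pics/p3.png

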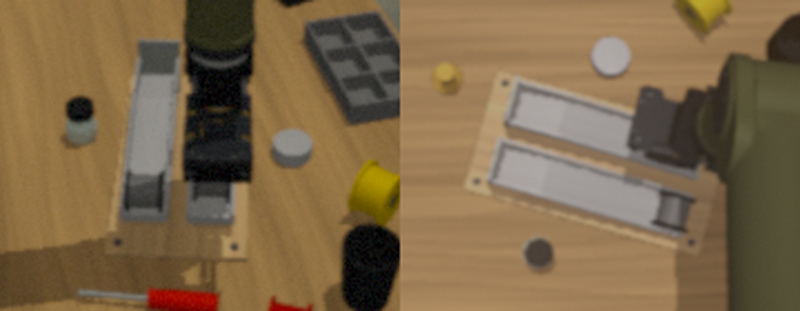

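The side view (left half) shows the bottom of the far gutter empty near (210,195), so the reel has moved up. The force, though, is 35 N upward and the tip is 8 mm above its command. I'll check how the fingers sit before going on.

Run:
```python
from h import *
c=imaging.get_image("wrist");im=cv2.resize(c["img"],(800,600))
f=384/2/np.tan(np.radians(c["vertical_fov"])/2);Rc=rot(c["orientation"])
def proj(p):
    d=Rc.T@(np.array(p)-c["origin"]);t=np.arctan2(np.hypot(*d[:2]),d[2]);return (np.array([c["cx"],c["cy"]])+f*t*d[:2]/np.hypot(*d[:2]))*800/512
s=ctrl.get_state();p=np.array(s["position"]);T=rot(s["tool_rot"])
print("cam in tool",T.T@(np.array(c["origin"])-p), "force",np.round(s["ft_force"],1),p.round(4),"axes y,z",T[:,1].round(3),T[:,2].round(3))
for b in (0,-.019,-.04,-.07):
    for y in(-.015,.015):
        q=proj(p+T@[.0095,y,b]);print(b,y,q.round());cv2.circle(im,tuple(int(v) for v in q),3,(0,255,0),-1)
cv2.imwrite("pics/w4.png",im)
```

```text
cam in tool [ 0.07573305 -0.00050762 -0.18474024] force [-11.5  -7.8  31.8] [ 0.5743 -0.1711  0.0697] axes y,z [-0.275 -0.962  0.009] [ 0.005 -0.011 -1.   ]
0 -0.015 [366. 333.]
0 0.015 [437. 333.]
-0.019 -0.015 [363. 350.]
-0.019 0.015 [441. 350.]
-0.04 -0.015 [358. 372.]
-0.04 0.015 [446. 372.]
-0.07 -0.015 [349. 416.]
-0.07 0.015 [455. 416.]
```

View pics/w4.png

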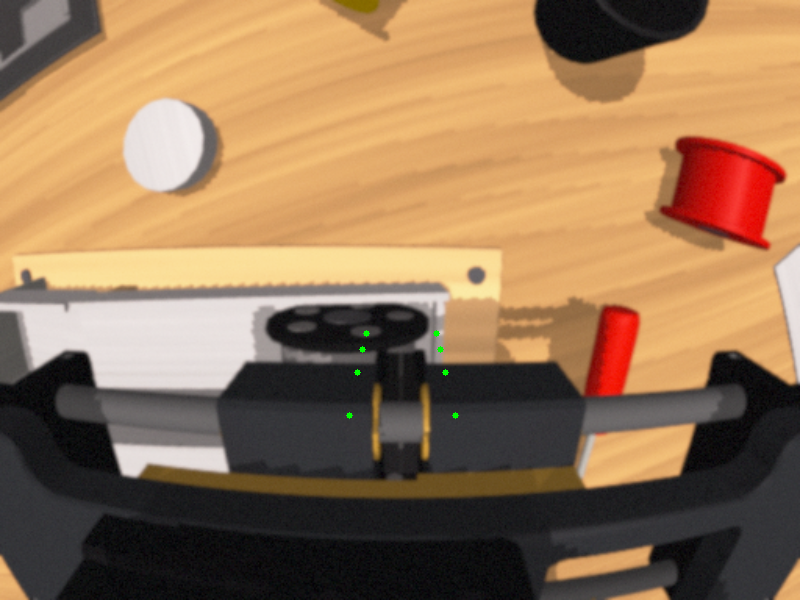

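In this wrist view the large reel's near flange spans x≈267-428 (centre 348) and the fingers are at x≈376-426. So the tip sits only about 23 mm behind the axle, riding on the upper rear of the core between the flanges. The contact is too high, so I'll lift, retreat, let the reel roll back to the lip and go in lower.

Call:
{"op": "jog_arm", "data": {"rows": "0 0.3 -1.5 0 0 0 1; 0 1 -1.5 0 0 0 1; 0 3 -0.5 0 0 0 1; 0 2 0 0 0 0 1; 0 0 0 0 0 0 1"}}

```text
time: 4.78
position: [0.5543, -0.2266, 0.0963]
tool_rot: [3.111, -0.435, -0.002]
ft_force: [-0.3, 0.7, -0.5]
grip_width: 0.008
grip_force: 0.0
```

```bash
cat > v.py <<'E'
from h import *
import sys
c=imaging.get_image("wrist");im=cv2.resize(c["img"],(800,600))
f=384/2/np.tan(np.radians(c["vertical_fov"])/2);Rc=rot(c["orientation"])
def proj(p):
    d=Rc.T@(np.array(p)-c["origin"]);t=np.arctan2(np.hypot(*d[:2]),d[2]);return (np.array([c["cx"],c["cy"]])+f*t*d[:2]/np.hypot(*d[:2]))*800/512
s=ctrl.get_state();p=np.array(s["position"]);T=rot(s["tool_rot"])
O=np.array([.559,-.0546]);u=np.array([.273,.962]);l=np.array([-.962,.273])
W=lambda x,y,z:np.r_[O+u*x+l*y,z]
d=p[:2]-O;print("rack xy",(d@u).round(4),(d@l).round(4),"z",p[2].round(4),"F",np.round(s["ft_force"],1),"axes",T.round(3).tolist())
ax=float(sys.argv[2]) if len(sys.argv)>2 else -.103
zx=.045+ax*.1405+.0353
for k in np.linspace(0,2*np.pi,24,endpoint=False):
    q=proj(W(ax+.035*np.cos(k),-.062,zx+.035*np.sin(k)));cv2.circle(im,tuple(int(v) for v in q),2,(0,255,255),-1)
for q in (W(-.165,-.085,.008),W(-.125,-.065,.045)):cv2.circle(im,tuple(int(v) for v in proj(q)),3,(255,0,255),-1)
q=proj(p);cv2.circle(im,tuple(int(v) for v in q),3,(0,255,0),-1)
cv2.imwrite(sys.argv[1],im)
E
python3 v.py pics/w5.png
```

```text
rack xy -0.1647 -0.0425 z 0.0963 F [-0.6  0.9 -0.3] axes [[0.962, -0.272, -0.001], [-0.272, -0.962, 0.001], [-0.001, -0.001, -1.0]]
```

View pics/w5.png

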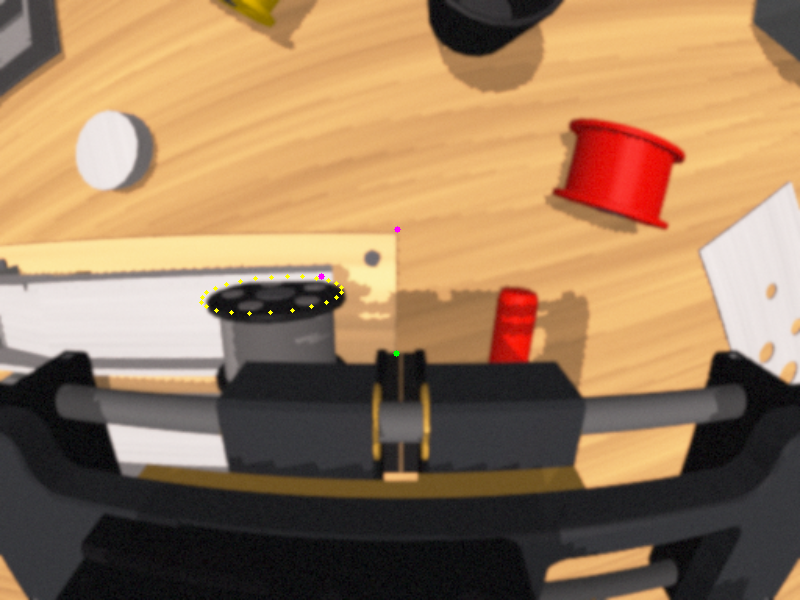

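The overlay matches well. The reel is back on the lip at the modelled place (the dotted flange lies on the real one), and the tool is unharmed. The visible finger ends at y≈350 while the TCP's near pad edge projects to y≈333, so the real finger ends sit about 19 mm above the reported TCP. That explains the high contact, so I'll go in about 2 cm lower.

Call:
{"op": "jog_arm", "data": {"rows": "0 0 3 0 0 0 1; 0 0 2.6 0 0 0 1; 0 -1.5 0 0 0 0 1; 0 -0.6 0 0 0 0 1; 0 -0.5 0 0 0 0 1"}}

```text
time: 5.45
position: [0.564, -0.1985, 0.0425]
tool_rot: [3.112, -0.427, 0.004]
ft_force: [-0.9, -0.1, 0.4]
grip_width: 0.006
grip_force: 0.3
```

Call:
{"op": "jog_arm", "data": {"rows": "0 -0.5 0 0 0 0 1; 0 -0.5 0 0 0 0 1; 0 -0.5 0 0 0 0 1"}}

```text
time: 5.82
position: [0.5667, -0.1849, 0.0412]
tool_rot: [3.112, -0.43, 0.0]
ft_force: [-0.5, -0.4, 0.0]
grip_width: 0.005
grip_force: 0.3
```

The force is now under 1 N, so I'll keep climbing along the slope.

Call:
{"op": "jog_arm", "data": {"rows": "0 -1 -0.1 0 0 0 1; 0 -1 -0.1 0 0 0 1; 0 -1 -0.14 0 0 0 1; 0 -1 -0.14 0 0 0 1; 0 -1 -0.14 0 0 0 1"}}

```text
time: 6.45
position: [0.5804, -0.1361, 0.0473]
tool_rot: [3.112, -0.429, 0.0]
ft_force: [-0.1, -1.0, -0.0]
grip_width: 0.005
grip_force: 0.3
```

Call:
{"op": "jog_arm", "data": {"rows": "0 -1 -0.14 0 0 0 1; 0 -1 -0.14 0 0 0 1; 0 -1 -0.14 0 0 0 1; 0 -1 -0.14 0 0 0 1; 0 -1 -0.14 0 0 0 1"}}

```text
time: 7.08
position: [0.5939, -0.0881, 0.0543]
tool_rot: [3.112, -0.429, 0.0]
ft_force: [0.4, -0.6, 0.4]
grip_width: 0.008
grip_force: 0.3
```

```bash
python3 v.py pics/w6.png 0.02
```

```text
rack xy -0.0205 -0.0427 z 0.0546 F [0.5 1.7 1.4] axes [[0.963, -0.269, 0.001], [-0.269, -0.963, 0.001], [0.0, -0.001, -1.0]]
```

View pics/w6.png

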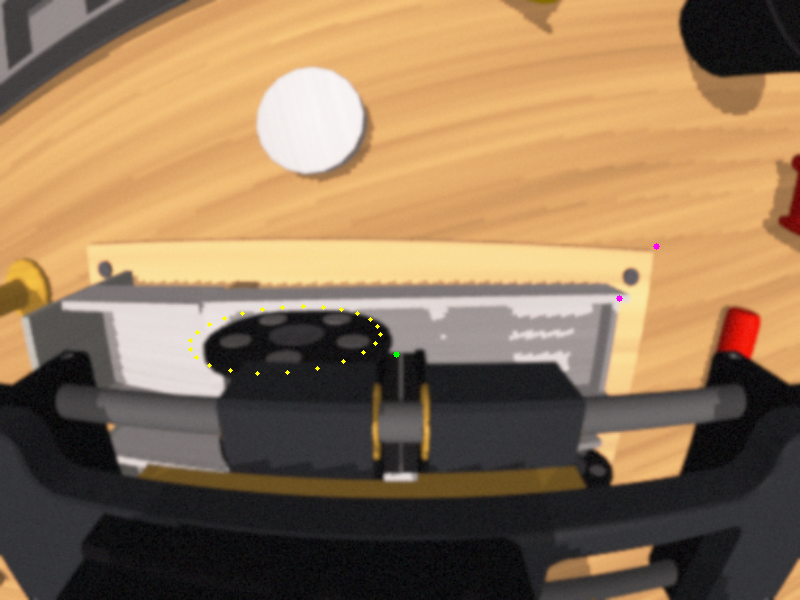

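The wrist view shows the reel at rack x≈0.016 (flange centred near (297,342)), pushed at core height with the fingers right behind it. I'll go on over the crest, slowing near the top.

Call:
{"op": "jog_arm", "data": {"rows": "0 -1 -0.14 0 0 0 1; 0 -1 -0.14 0 0 0 1; 0 -0.8 -0.12 0 0 0 1; 0 -0.7 -0.1 0 0 0 1; 0 -0.5 -0.06 0 0 0 1"}}

```text
time: 7.75
position: [0.6047, -0.0498, 0.0599]
tool_rot: [3.112, -0.429, -0.0]
ft_force: [-0.4, -1.1, -0.1]
grip_width: 0.009
grip_force: 0.3
```

Call:
{"op": "jog_arm", "data": {"rows": "0 -0.5 -0.05 0 0 0 1; 0 -0.5 -0.05 0 0 0 1; 0 -0.5 0 0 0 0 1; 0 -0.5 0 0 0 0 1; 0 -0.4 0 0 0 0 1"}}

```text
time: 8.38
position: [0.6111, -0.0266, 0.0608]
tool_rot: [-3.112, 0.429, 0.0]
ft_force: [0.1, -0.6, -0.6]
grip_width: 0.004
grip_force: 0.0
```

Call:
{"op": "jog_arm", "data": {"rows": "0 0 0 0 0 0 1; 0 0 0 0 0 0 1; 0 0 0 0 0 0 1; 0 0 0 0 0 0 1"}}

```text
time: 8.88
position: [0.611, -0.0273, 0.0608]
tool_rot: [3.112, -0.43, -0.0]
ft_force: [-0.2, -1.0, 0.3]
grip_width: 0.007
grip_force: 0.0
```

```bash
python3 v.py pics/w7.png 0.0955
```

```text
rack xy 0.0405 -0.0426 z 0.0608 F [-0.7  0.8 -0.3] axes [[0.963, -0.271, -0.0], [-0.271, -0.963, -0.0], [0.0, 0.0, -1.0]]
```

View pics/w7.png

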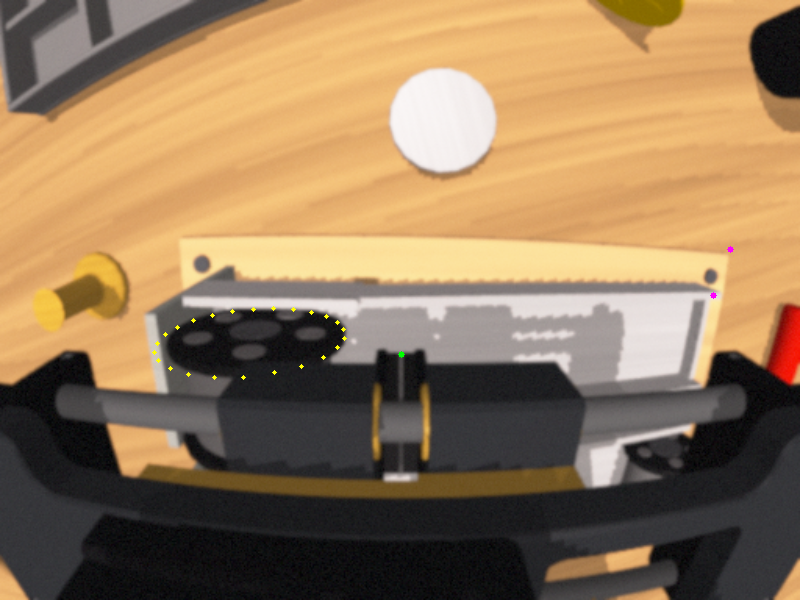

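The reel has rolled off the fingers and lies on the modelled home position against the stop (flange centred near (255,342)), with a clear gap to the fingers at x≈376. I'll take the hand away upward.

Call:
{"op": "jog_arm", "data": {"rows": "0 1 -0.5 0 0 0 1; 0 0.5 -3 0 0 0 1; 0 0 -4 0 0 0 1; 0 0 -4 0 0 0 1; 0 2 -4 0 0 0 1"}}

```text
time: 9.55
position: [0.6015, -0.0597, 0.2177]
tool_rot: [-3.112, 0.425, -0.001]
ft_force: [0.2, 0.0, 0.9]
grip_width: 0.002
grip_force: 0.0
```

Call:
{"op": "jog_arm", "data": {"rows": "-2 5 0 0 0 0 1; -2 5 0 0 0 0 1; -2 5 0 0 0 0 1; -2 5 0 0 0 0 1; 0 0 0 0 0 0 1"}}

```text
time: 10.18
position: [0.4668, -0.2373, 0.2164]
tool_rot: [3.107, -0.444, -0.001]
ft_force: [0.2, 0.0, 0.6]
grip_width: 0.006
grip_force: 0.0
```

Run:
```python
from h import *
O=np.array([.559,-.0546]);u=np.array([.273,.962]);l=np.array([-.962,.273])
for n in("top","side"):
    c=imaging.get_image(n);im=c["img"];Rc=rot(c["orientation"]);f=192/np.tan(np.radians(c["vertical_fov"])/2)
    def proj(x,y,z):
        d=Rc.T@(np.r_[O+u*x+l*y,z]-c["origin"]);return np.array([c["cx"],c["cy"]])+f*d[:2]/d[2]
    # grey profile along the gutter at core-top / floor heights: home, lip, small reel
    for nm,q in(("home core",(.0955,-.042,.084)),("home flanges",(.0955,-.063,.1)),("mid floor",(0,-.042,.045)),("lip place",(-.1,-.042,.06)),("small reel",(-.11,.04,.06))):
        a=proj(*q);i=a.round().astype(int);print(n,nm,a.round(),im[i[1]-2:i[1]+3,i[0]-2:i[0]+3].reshape(-1,3).mean(0).round())
print(ctrl.get_state()["time"],ctrl.get_state()["position"])
```

```text
top home core [283. 178.] [108. 112. 119.]
top home flanges [285. 171.] [102. 110. 120.]
top mid floor [313. 189.] [150. 152. 158.]
top lip place [347. 197.] [150. 153. 159.]
top small reel [344. 225.] [105. 108. 114.]
side home core [266. 200.] [79. 83. 84.]
side home flanges [274. 196.] [71. 78. 80.]
side mid floor [266. 231.] [141. 145. 148.]
side lip place [265. 253.] [143. 148. 150.]
side small reel [235. 255.] [85. 89. 91.]
10.275 [ 0.47008187 -0.23235199  0.21635777]
```

Both cameras agree: the home spot is dark (reel there), the gutter's middle and lip are bare floor, and the small reel is still in place. Handing in.

```bash
python3 -c "
from bench import ticket
print(ticket.close_job())"
```

```text
the job is handed in; nothing more can be done
None
```

The large reel was pushed over the crest and rests against its end stop, the hand is clear, and the job is handed in; the first push rode up onto the reel (about 35 N at the wrist), so I backed off, let the reel roll back to the lip and pushed again about 2 cm lower at about 2 N or less.

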